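Put the serving slates away behind the sprung doors

TASK

Clear the slate serving slabs from the counter: pull open the doors of the low bamboo stand past their roller catches, slide every slab that is out into the stand so that they lie flat on the counter side by side, then push both doors until they snap fully shut. Do not disturb the teacup, dessert cup and sugar pot on top of the stand.

Things in the scene. Friction and masses are not known exactly. Their poses are not given: they have to be found in the camera images.
- stand: Low bamboo stand, fixed: 200 mm deep (x), 324 wide (y), 62 high. Origin: on the counter, middle of its front, in the plane of the shut doors' inner faces; x points into it, away from the robot, y left, z up. Space inside: x 0 to 188, y -150 to +150, 52 high; no floor board or sill: the counter runs on inside. Roof's front edge set back to x = 12. Tray on top from x = 72, its rim 72 above the counter.
- left_handle (a point): Top of the left door's pull: upright round steel post, 14 mm across, 12 to 62 mm above the counter, axis 40 mm in front of the door's outer face; 46 mm in front of and 118 mm sideways of the hinge line when shut. Only a foot (10 mm wide, up to 20 mm above the counter) joins it to the door: fingers with tips above 24 mm pass freely round the post. Moves with the door.
- right_handle (a point): The same on the right door, mirrored: the two posts are 76 mm apart when both doors are shut.
- left_hinge (a point): Point on the left door's upright hinge line at counter height, at the stand's (-6, +156) mm. The door panel is 12 mm thick, 153 mm wide, from 4 to 58 mm above the counter, and when shut runs from here to the stand's middle.
- right_hinge (a point): The same for the right door, at the stand's (-6, -156) mm.
- left_door (a joint): Angle of the left door, rad: 0 shut, grows as its free edge swings out to the robot and to the left; stop at 1.75. A sprung roller under the roof holds it shut: about 7 N at the handle pulls it through, free beyond about 0.13. On closing the roller resists from about 0.13 with about 7 N, then below about 0.05 snaps the door to 0. Otherwise the door stays where it is left.
- right_door (a joint): The same for the right door, whose free edge swings towards the robot and to the right.
- slab1: Grey slate serving slab, 120 mm long (its x), 60 mm wide (its y), 14 mm thick, about 0.27 kg; origin at the centre of its underside. All four slabs are alike; only two or three are present in a run, lying flat on the counter to the left and right of the stand.
- slab2: Grey slate serving slab, 120 mm long (its x), 60 mm wide (its y), 14 mm thick, about 0.27 kg; origin at the centre of its underside. All four slabs are alike; only two or three are present in a run, lying flat on the counter to the left and right of the stand.
- slab3: Grey slate serving slab, 120 mm long (its x), 60 mm wide (its y), 14 mm thick, about 0.27 kg; origin at the centre of its underside. All four slabs are alike; only two or three are present in a run, lying flat on the counter to the left and right of the stand.
- slab4: Grey slate serving slab, 120 mm long (its x), 60 mm wide (its y), 14 mm thick, about 0.27 kg; origin at the centre of its underside. All four slabs are alike; only two or three are present in a run, lying flat on the counter to the left and right of the stand.
- teacup: Porcelain teacup, 76 mm across the rim, 60 mm high, on the tray; origin at the centre of its underside. Leave it alone.
- dessert_cup: Glass dessert cup, 72 mm across, 70 mm high, on the tray; origin at the centre of its underside. Leave it alone.
- sugar_pot: Steel sugar pot with its lid on, 68 mm across, 73 mm high, on the tray; origin at the centre of its underside. Leave it alone.

How it is judged:
By the outcome, as a careful person would: the job done as asked, in the order asked, and still so for the second after the job is handed in, with the robot touching nothing.
Of slab1, slab2, slab3, slab4 only 2 to 3 are there at a start; the rules pass over those that are not, and their reading is None.
At some moment in a run one of slab1, slab2, slab3, slab4 may be knocked a few centimetres aside while the robot is not near it.
It also fails if it takes over 210 s, if anything falls off the work surface, if the arm or the gripper's body presses on something with over 40 N, if the wrist force passes 120 N, or if a joint passes its speed limit or range.

ROBOT

A 6-joint arm with a two-finger parallel gripper is mounted at the origin on the work surface. World frame = base frame: x ahead of the robot, y to its left, z up, the work surface at z = 0. Lengths are in m, angles in rad, forces in N, time in s.
With the tool pointing down it reaches from about 0.35 to 0.725 m from the base axis. Payload 4.3 kg.
Tool frame: the origin (TCP) lies between the finger pads; the fingertips stand 19 mm ahead of it and the grasp point (between the pads) is the TCP (tcp_to_tips is the distance from the TCP to the fingertips, in m); z points along the fingers, y is the line along which they close (so a half turn about z gives the same grasp; the last joint's range is limited). The gripper opens to 85 mm and grips with 20 to 120 N. Pads are 22 mm wide; open, the fingers measure 114 mm over their backs; the gripper's body (76 mm by 85 mm) begins 54 mm behind the grasp point. The pads swing forward as they close: fully open they stand 13 mm farther back than shut.
Start: joints at [-1.371, 0.377, 0.081, 1.274, 0, 1.46], TCP at [0.175, -0.548, 0.25] pointing down, gripper open.
Joint ranges: [-2.72, 2.72], [-0.84, 1.66], [-1.02, 1.22], [-1.77, 2.12], [-1.37, 1.28], [-3.14, 3.14]. Speed limits (rad/s): [2.57, 2.57, 3.14, 3.14, 3.14, 3.14].

INTERFACE

Orientations are given as a unit quaternion [w, x, y, z].
In Python, from bench import * gives the robot as it stands. Calls block until the motion is done:
- reach(position, orientation): joint-space move of the TCP to a pose.
- servo_line(position, v=0.15, ori=None): straight line of the TCP; ori=None keeps the orientation; v is the mean speed in m/s.
- movej(angles): joint-space move.
- grip(opening): finger opening in m; the grip force is fixed at half the most; returns when the fingers have stopped.
- pause(seconds).
- ik(position, orientation): joint angles nearest the present ones, or None.
- observe(): the state.
- camera(name): name is "scene" or "top" or "wrist"; returns the picture (480x640x3 uint8, red, green, blue); there is no depth.
- camera_info(name): a dict with "fov_y" (degrees; the focal length in pixels is half the picture's height over the tangent of half this angle, whatever the lens; pixels are square), "cx", "cy" (the principal point, pixels), "distortion" ([k1, k2, p1, p2, k3] as OpenCV has them; the pictures are not rectified), "pose" (4x4, takes a point from camera to world coordinates). Camera axes: x right, y down, z forward; pixel columns grow to the right and rows downward; lengths in m; the calibration is good to about 2 mm. A picture is of the moment at which its call begins: read the wrist's pose just before it. camera_info takes no time and is no camera call; for the wrist camera it gives the pose at the moment of the call.
A pose or a line that the arm cannot do raises IKError and nothing moves.
- finish_job(): hands the job in; it is judged then, once.
Trained networks look in the newest picture that a camera, given by its name, has taken for a name from the list of things; names that differ only in an ending like _2 or _b are one class to them, and where a whole thing is asked for, a point or a joint stands for the part that bears it (a point fixed in the world has none). Each returns a list of dicts, best first, with "p" (0 to 1); they miss things now and then, are a little off and sometimes report something else, mostly with a low value. They report only what shows in the picture. A call takes as long as a camera call.
- silhouettes(camera, name): "mask" (480x640 bool, what is visible of it) and "uv" ([column, row] in pixels, amid what is visible of it).
The state is a dict: "t": time; "qpos": joint angles; "dq": joint speeds; "joint_torque": joint torques, N m; "ee_pos": TCP position; "orientation": TCP orientation; "contact_force": force on the tool from outside, world axes, zero at the start; "torque": the same for the moment, N m; "gripper_width": finger opening in m; "gripper_force": force on a finger pad.
Only numpy, scipy, OpenCV 4.12 (cv2) and the standard library are available. Lean on these libraries where they do the work, as an engineer would, in place of code of your own. Each camera call takes 0.05 s, during which the arm holds its last target. There are 200 camera calls.

## Working session

There is one attempt and no reset: what is moved stays moved. The work goes in short steps, each a Python script; the robot and the scene stay as the last script left them, time stands still between calls to the robot, and variables do not carry over. Pictures are saved under pics/ and viewed, at most 14 in all, crops included, and the job is handed in when it is done.

```bash
mkdir -p pics; ls; python3 - <<'E'
from bench import *
import cv2
for n in ["scene","top","wrist"]:
    im=camera(n); cv2.imwrite(f"pics/a_{n}.png",im[:,:,::-1]); i=camera_info(n)
    print(n,i["fov_y"],i["cx"],i["cy"],i["distortion"]); print(i["pose"])
for c in ["scene","top"]:
    for n in ["stand","left_handle","right_handle","slab1"]:
        print(c,n,[(round(d["p"],2),[round(float(v)) for v in d["uv"]],int(d["mask"].sum())) for d in silhouettes(c,n)])
E
```

```text
pics
scene 55.9557384022214 321.22280411637024 242.02755751259318 [-0.11421961  0.          0.          0.          0.        ]
[[-0.58270074  0.43601337 -0.68582227  1.25210551]
 [ 0.81265884  0.31961466 -0.48727003  0.46281383]
 [ 0.00674261 -0.84127214 -0.54056982  0.59793937]
 [ 0.          0.          0.          1.        ]]
top 47.65032138906049 320.778314898357 238.46042971155487 [-0.15567488  0.          0.          0.          0.        ]
[[-0.01292797 -0.99348383  0.11323761  0.41584473]
 [-0.9998419   0.0142265   0.01066674 -0.02401754]
 [-0.01220821 -0.11308181 -0.99351068  1.20587847]
 [ 0.          0.          0.          1.        ]]
wrist 71.73705307944003 324.0203509749728 237.940584104661 [-0.01066013  0.          0.          0.          0.        ]
[[ 0.30667519 -0.91658302 -0.25656558  0.24107562]
 [-0.95181261 -0.29582087 -0.08088742 -0.52732348]
 [-0.00175741  0.26900852 -0.96313619  0.37347336]
 [ 0.          0.          0.          1.        ]]
scene stand [(0.56, [309, 293], 9702)]
scene left_handle [(0.96, [351, 255], 419)]
scene right_handle [(0.85, [307, 236], 348)]
scene slab1 [(0.86, [265, 199], 568), (0.6, [208, 222], 741)]
top stand [(0.76, [319, 195], 11583)]
top left_handle [(0.68, [291, 233], 642)]
top right_handle [(0.77, [353, 228], 686)]
top slab1 [(0.92, [468, 301], 1434), (0.85, [476, 218], 1472)]
```

View pics/a_top.png

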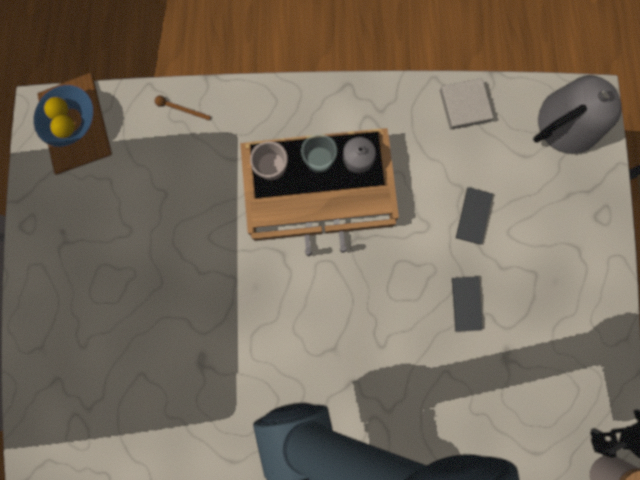

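View pics/a_scene.png

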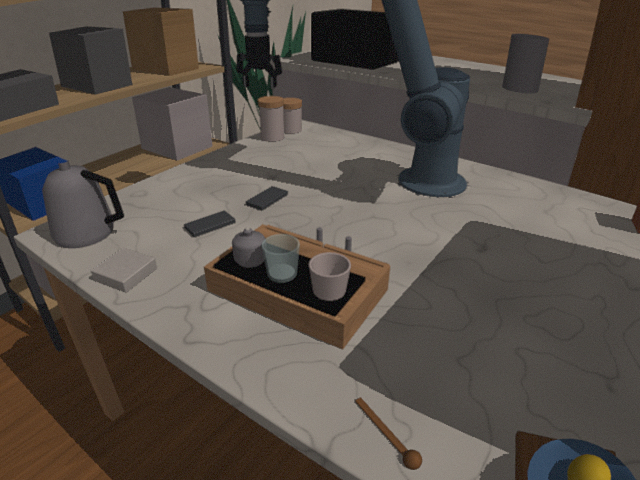

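```bash
cat > h.py <<'E'
from bench import *
import numpy as np, cv2, math
from scipy.optimize import minimize
def cal(i):
    f=240/math.tan(math.radians(i["fov_y"])/2)
    return np.array([[f,0,i["cx"]],[0,f,i["cy"]],[0,0,1.]]),np.array(i["distortion"],float)
def proj(P,i):
    K,D=cal(i); T=np.linalg.inv(i["pose"])
    return cv2.projectPoints(np.asarray(P,float).reshape(-1,1,3),cv2.Rodrigues(T[:3,:3])[0],T[:3,3],K,D)[0].reshape(-1,2)
def unproj(uv,z,i):
    K,D=cal(i); n=cv2.undistortPoints(np.asarray(uv,float).reshape(-1,1,2),K,D).reshape(-1,2)
    M=np.array(i["pose"]); d=np.c_[n,np.ones(len(n))]@M[:3,:3].T; o=M[:3,3]
    return o+d*((z-o[2])/d[:,2])[:,None]
def box(x0,x1,y0,y1,z0,z1): return np.array([[x,y,z] for x in(x0,x1) for y in(y0,y1) for z in(z0,z1)])
def place(P,p):
    c,s=math.cos(p[2]),math.sin(p[2]); return P@np.array([[c,-s,0],[s,c,0],[0,0,1]]).T+[p[0],p[1],0]
SLAB=box(-.06,.06,-.03,.03,0,.014)
STAND=np.r_[box(0,.2,-.162,.162,0,.062),box(-.012,0,-.156,.156,.004,.058)]
def fit(model,mask,p0,i):
    c=np.vstack(cv2.findContours(mask.astype(np.uint8),cv2.RETR_EXTERNAL,cv2.CHAIN_APPROX_NONE)[0]); h=cv2.convexHull(c+0).reshape(-1,2).astype(np.float32)
    a=cv2.contourArea(h)
    def cost(p):
        q=cv2.convexHull(proj(place(model,p),i).astype(np.float32)).reshape(-1,2)
        it=cv2.intersectConvexConvex(h,q)[0]; return 1-it/(a+cv2.contourArea(q)-it)
    S=np.array([p0]+[np.array(p0)+d for d in np.diag([.02,.02,.15])])
    r=minimize(cost,p0,method="Nelder-Mead",options=dict(initial_simplex=S,xatol=1e-4,fatol=1e-5,maxiter=300))
    return r.x,r.fun
def slabs(cam,info=None,pmin=.3):
    i=info or camera_info(cam); out=[]
    for d in silhouettes(cam,"slab1"):
        if d["p"]<pmin: continue
        pts=unproj(np.argwhere(d["mask"])[:,::-1],.012,i)[:,:2]
        (cx,cy),(w,hh),_=cv2.minAreaRect((pts*1000).astype(np.float32)); m=pts.mean(0)
        ev=np.linalg.eigh(np.cov(pts.T))[1][:,1]; yaw=math.atan2(ev[1],ev[0])
        yaw=(yaw+math.pi/2)%math.pi-math.pi/2
        r=fit(SLAB,d["mask"],[m[0],m[1],yaw],i); out.append((round(d["p"],2),r[0].round(4),round(r[1],3)))
    return out
def down(yaw):  # tool down; finger closing line (tool y) at yaw+90deg
    # R = Rz(yaw) * Rx(pi)
    return [0.0,math.cos(yaw/2),math.sin(yaw/2),0.0]
E
python3 - <<'E'
from h import *
s=observe(); print(s["orientation"],s["contact_force"])
i=camera_info("top"); camera("top"); print(slabs("top"))
d=silhouettes("top","stand")[0]; print("stand",fit(STAND,d["mask"],[.56,0,0],i))
d=silhouettes("top","stand")[0]; print("stand nodoor",fit(STAND[:8],d["mask"],[.56,0,0],i))
E
```

```text
[ 7.27488287e-05  9.88025448e-01  1.54290986e-01 -1.37921915e-05] [-0.44994781 -0.99170126  0.16018158]
[(0.78, array([ 0.6011, -0.3575, -0.2704]), np.float64(0.06)), (0.64, array([ 0.4039, -0.3323,  0.0285]), np.float64(0.053))]
stand (array([ 0.57443648, -0.01675359,  0.08937599]), np.float64(0.10367234609726983))
stand nodoor (array([ 0.5738056 , -0.0169702 ,  0.09030834]), np.float64(0.14554162522868708))
```

```bash
python3 - <<'E'
from h import *
reach([.47,-.02,.33],down(.08))
im=camera("wrist"); i=camera_info("wrist"); cv2.imwrite("pics/b.png",im[:,:,::-1])
print(i["pose"][:3,3],observe()["qpos"].round(2))
for n in["left_handle","right_handle"]:
    for d in silhouettes("wrist",n): print(n,d["p"],d["uv"],d["mask"].sum(), cv2.boundingRect(d["mask"].astype(np.uint8)))
for p in [[.5744,-.0168,.0894]]:
    print(proj(place(np.array([[-.052,.038,.062],[-.052,-.038,.062],[.012,.162,.062],[.012,-.162,.062],[-.006,.156,0],[-.006,-.156,0]]),p),i).round())
E
```

```text
[ 0.53894956 -0.0160697   0.45368432] [-0.18  0.15 -0.01  1.4  -0.    2.88]
left_handle 0.61 [276.7, 118.2] 2273 (189, 102, 136, 64)
right_handle 0.92 [378.6, 120.3] 2301 (330, 101, 135, 64)
[[295. 160.]
 [361. 160.]
 [180. 102.]
 [474. 100.]
 [207. 123.]
 [447. 121.]]
```

View pics/b.png

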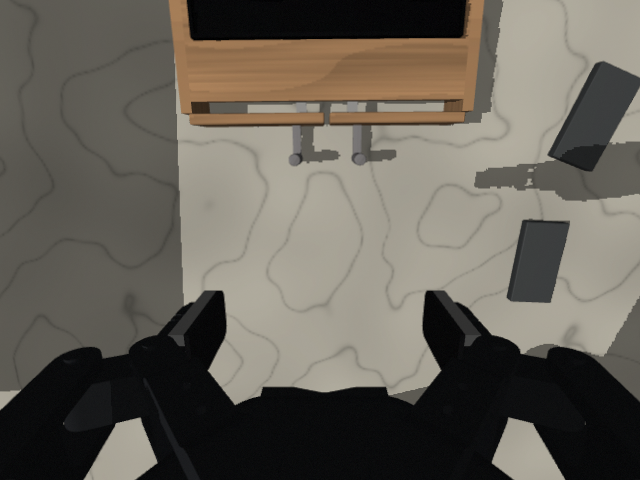

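```bash
python3 - <<'E'
from h import *
i=camera_info("wrist")
p=unproj([[295,158],[359,157]],.062,i); print(p,np.linalg.norm(p[0]-p[1]))
# door outer top edge ends at z=.058: left (190,124) right (464,122)
q=unproj([[190,124],[464,122]],.058,i); print(q,np.linalg.norm(q[0]-q[1]))
for a,b in((p,.052),(q,.012)):
    d=a[0]-a[1]; yaw=math.atan2(-d[0],d[1]); c=a.mean(0)[:2]+b*np.array([math.cos(yaw),math.sin(yaw)]); print(c,yaw)
E
```

```text
[[ 0.52202523  0.01615837  0.062     ]
 [ 0.52906981 -0.05700431  0.062     ]] 0.07350104446275557
[[ 0.54987065  0.13725696  0.058     ]
 [ 0.57703228 -0.17165877  0.058     ]] 0.310107530156979
[ 0.57730814 -0.01543911] 0.09599067788657205
[ 0.57540535 -0.01614985] 0.08770015544994064
```

```bash
cat >> h.py <<'E'
ST=np.array([.576,-.016,.089])
def w(x,y,z): return place(np.array([[x,y,z]]),ST)[0]
def post(side,th,z):  # side +1 left, -1 right
    a=-side*th; v=np.array([-.046,-side*.118]); c,s=math.cos(a),math.sin(a)
    return w(-.006+c*v[0]-s*v[1], side*.156+s*v[0]+c*v[1], z)
def dyaw(side,th): return down(ST[2]+(math.pi if side>0 else 0)-side*th)
def swing(side,th0,th1,n=12,z=.05,v=.08):
    for th in np.linspace(th0,th1,n+1)[1:]:
        servo_line(post(side,th,z),v,dyaw(side,th))
def grab(side,th,z=.05):
    grip(.04); reach(post(side,th,.17),dyaw(side,th)); servo_line(post(side,th,z),.12); grip(0.0)
    s=observe(); print("grab",side,s["gripper_width"],s["gripper_force"],s["contact_force"].round(1),s["t"])
E
python3 - <<'E'
from h import *
for side in(-1,1):
    grab(side,0)
    if observe()["gripper_width"]<.008: print("missed"); break
    swing(side,0,.4,4); s=observe(); print(s["gripper_width"],s["contact_force"].round(1))
    swing(side,.4,1.6,10); s=observe(); print(s["gripper_width"],s["contact_force"].round(1))
    grip(.04); servo_line(post(side,1.6,.17),.15)
print(observe()["t"])
im=camera("top"); cv2.imwrite("pics/c.png",im[:,:,::-1]); print(slabs("top"))
E
```

```text
grab -1 0.012202638767399795 58.44848155975342 [-0.8  4.7  5.4] 5.8333
0.01250657764718272 [-4.1  4.6 10.5]
0.012057596046159996 [-3.1 -0.   8.7]
grab 1 0.012061148952967523 58.45959663391113 [-1.5  4.   5.7] 14.5333
0.012127282096919203 [-0.9  1.7  7.7]
0.011807318393600514 [-5.6  1.5 12.6]
20.5167
[(0.97, array([ 0.4035, -0.3323,  0.0273]), np.float64(0.042)), (0.6, array([ 0.6   , -0.357 , -0.2618]), np.float64(0.04))]
```

View pics/c.png

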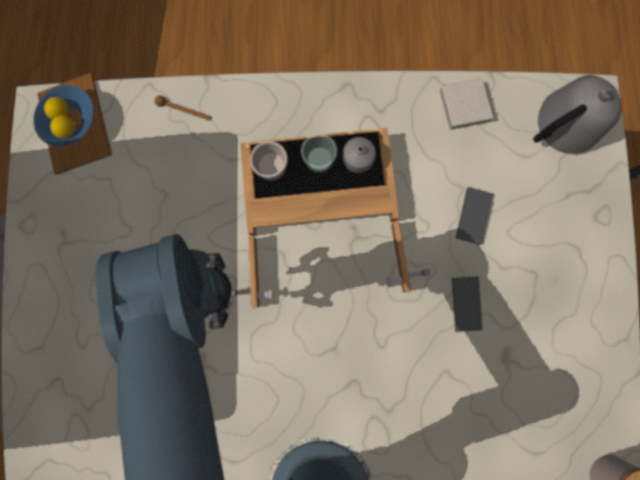

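```bash
cat >> h.py <<'E'
OFF=.035
def O(yaw): return down(yaw+math.pi)
def pick(p):
    g=np.array(p[:2])-OFF*np.array([math.cos(p[2]),math.sin(p[2])])
    reach([*g,.15],O(p[2])); grip(.085); servo_line([*g,.018],.1); s=observe(); print("down",s["contact_force"].round(1),s["ee_pos"].round(4))
    grip(0.0); s=observe(); print("gripped",s["gripper_width"],s["gripper_force"])
    servo_line([*g,.14],.12); return g
def stow(y,xend=-.003):
    o=O(ST[2]); f=lambda:print(observe()["contact_force"].round(1),observe()["gripper_width"],observe()["t"])
    servo_line(w(-.115,y,.14),.2,o); servo_line(w(-.115,y,.021),.1); f()
    servo_line(w(-.018,y,.020),.08); f()
    grip(.08); servo_line(w(-.018,y,.10),.15); grip(.03)
    servo_line(w(-.075,y,.10),.15); servo_line(w(-.075,y,.023),.12); f()
    servo_line(w(xend,y,.023),.06); f()
    servo_line(w(-.06,y,.03),.12); servo_line(w(-.09,y,.16),.2); f()
E
python3 - <<'E'
from h import *
reach(np.array([.36,-.27,.27]),O(0))
im=camera("wrist"); i=camera_info("wrist"); print(slabs("wrist",i)); cv2.imwrite("pics/d.png",im[:,:,::-1])
camera("top"); print(slabs("top"))
E
```

```text
[(0.84, array([ 0.6095, -0.3224, -0.2562]), np.float64(0.774)), (0.58, array([ 0.4016, -0.3308,  0.0419]), np.float64(0.02))]
[(0.72, array([ 0.6003, -0.3576, -0.2874]), np.float64(0.064)), (0.57, array([ 0.4214, -0.3307,  0.0205]), np.float64(0.237)), (0.35, array([ 0.4978, -0.1897, -0.1038]), np.float64(0.283))]
```

View pics/d.png

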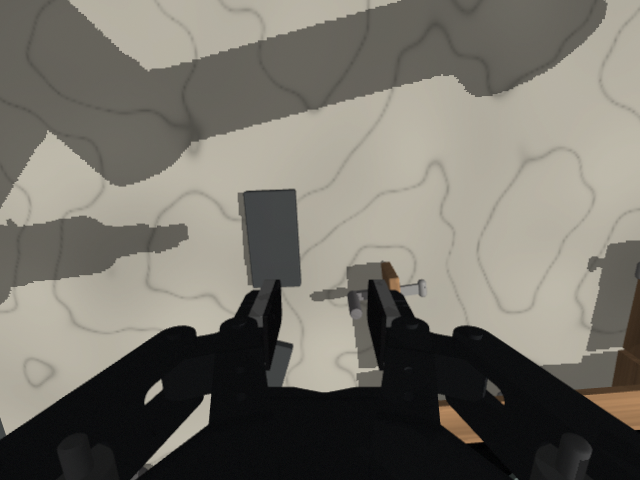

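```bash
python3 - <<'E'
from h import *
print(post(-1,1.6,0),w(-.115,-.055,0))
pick([.4016,-.3308,.04])
im=camera("wrist"); print(slabs("wrist")); 
if .05<observe()["gripper_width"]<.07: stow(-.055)
servo_line(w(-.17,0,.25),.2)
im=camera("wrist"); cv2.imwrite("pics/e.png",im[:,:,::-1]); print(slabs("wrist"))
i=camera_info("wrist"); print("ideal",proj(place(np.array([[0,-.085,.014],[0,-.025,.014]]),ST),i))
E
```

```text
[ 0.47213754 -0.23151046  0.        ] [ 0.4663437  -0.08100381  0.        ]
down [-0.  -0.9  0.6] [ 0.367  -0.3326  0.0186]
gripped 0.05838105973385569 64.68589425086975
[(0.88, array([ 0.4382, -0.3263,  0.0486]), np.float64(0.509))]
[ 0.1 -0.3 -2.2] 0.05853102430233142 30.05
[-0.4  0.1 -3.1] 0.058555508681516884 31.4167
[ 1.3 -0.2  0.2] 0.03031024501389716 34.3083
[-1.1 -0.1 -0.4] 0.030390325806839605 35.6583
[-0.6  0.5  1.1] 0.03002698969541258 37.1
[(0.76, array([ 0.6466, -0.0383,  0.0543]), np.float64(0.847)), (0.65, array([ 0.6011, -0.3559, -0.2901]), np.float64(0.052))]
ideal [[255.56787395 345.07092797]
 [304.16504834 345.15994691]]
```

View pics/e.png

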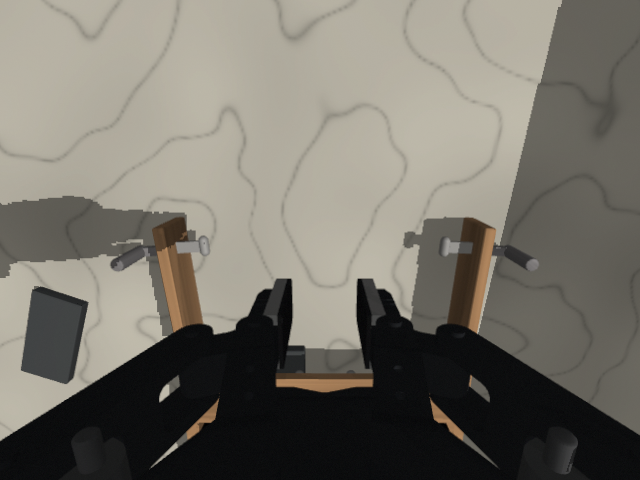

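```bash
python3 - <<'E'
from h import *
reach([.45,-.30,.25],O(0)); reach([.56,-.30,.25],O(0))
camera("wrist"); i=camera_info("wrist"); S=[s for s in slabs("wrist",i) if s[2]<.1]; print(S)
p=S[0][1]
if abs(p[0]-.6)<.03:
    g=pick(p); s=observe(); print(s["gripper_width"])
    if .05<s["gripper_width"]<.07:
        servo_line([.46,-.33,.14],.15,O(ST[2])); stow(.045,.0)
        servo_line(w(-.19,0,.3),.2)
        im=camera("wrist"); i=camera_info("wrist"); cv2.imwrite("pics/f.png",cv2.resize(im[240:420,180:480,::-1],None,fx=2.6,fy=2.6,interpolation=cv2.INTER_CUBIC))
        for y in(-.085,-.025,.015,.075):
            for x in(0,.01): print(x,y,((proj(place(np.array([[x,y,.0],[x,y,.014]]),ST),i)-[180,240])*2.6).round(1).tolist())
        print(observe()["t"])
E
```

```text
[(0.79, array([ 0.5988, -0.3564, -0.271 ]), np.float64(0.067))]
down [ 1.  -0.   0.8] [ 0.5657 -0.3475  0.0189]
gripped 0.058160008335587966 65.5819308757782
0.058418253911887597
[ 0.5  0.2 -2.6] 0.05819351473565349 47.8667
[-0.1  0.4 -2.3] 0.058010953143484395 49.2333
[ 0.7  0.5 -0.4] 0.029876779924981015 52.125
[-7.1 -0.5  2.1] 0.029931030196276315 53.525
[-0.1 -0.2 -0.2] 0.02986648255895969 54.9917
0 -0.085 [[219.9, 238.2], [215.4, 252.3]]
0.01 -0.085 [[220.7, 254.2], [216.3, 268.6]]
0 -0.025 [[328.5, 238.5], [327.2, 252.5]]
0.01 -0.025 [[328.7, 254.4], [327.4, 268.9]]
0 0.015 [[400.9, 238.6], [401.7, 252.7]]
0.01 0.015 [[400.7, 254.5], [401.5, 269.0]]
0 0.075 [[509.5, 238.7], [513.4, 252.7]]
0.01 0.075 [[508.6, 254.6], [512.5, 269.1]]
56.0833
```

View pics/f.png

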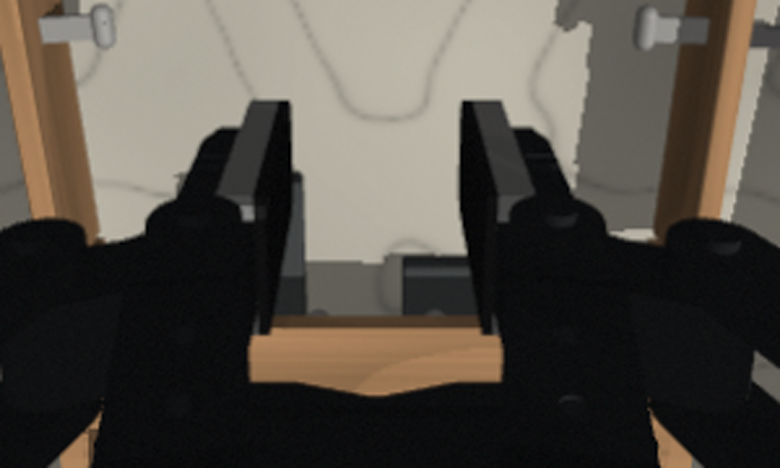

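```bash
python3 - <<'E'
from h import *
reach(w(-.19,.10,.3),O(ST[2]))
im=camera("wrist"); i=camera_info("wrist"); cv2.imwrite("pics/g.png",im[:,:,::-1])
for q in ([-.04,-.037,.014],[-.04,-.097,.014],[0,-.097,.014]): print(proj(place(np.array([q]),ST),i))
E
```

```text
[[223.715614   310.57106627]]
[[179.90534944 310.37186604]]
[[183.20489792 336.20360529]]
```

View pics/g.png

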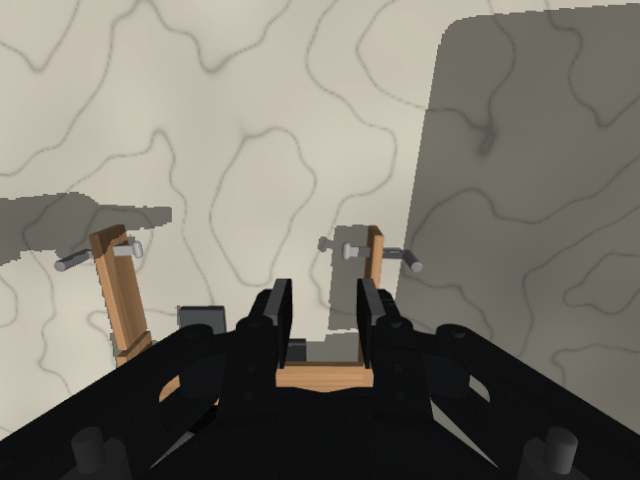

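```bash
python3 - <<'E'
from h import *
y=-.067; grip(.03)
reach(w(-.09,y,.12),O(ST[2])); servo_line(w(-.09,y,.023),.12); servo_line(w(-.001,y,.023),.06); print(observe()["contact_force"],observe()["ee_pos"]-w(-.001,y,.023))
servo_line(w(-.06,y,.03),.12); servo_line(w(-.09,y,.16),.2)
reach(w(-.19,.10,.3),O(ST[2]))
a=camera("wrist"); i=camera_info("wrist"); print(proj(place(np.array([[0,-.037,0],[0,-.097,0],[0.01,-.097,0]]),ST),i))
reach(w(-.19,-.13,.3),O(ST[2])); b=camera("wrist")
cv2.imwrite("pics/h.png",np.vstack([a[200:420,:,::-1],b[200:420,:,::-1]])); print(observe()["t"])
E
```

```text
[-5.74410608 -1.39296611  1.52472132] [-0.00226678 -0.00010579 -0.00061776]
[[229.42796587 331.40484132]
 [187.78694057 331.28601984]
 [188.55576043 337.41739178]]
63.8833
```

View pics/h.png

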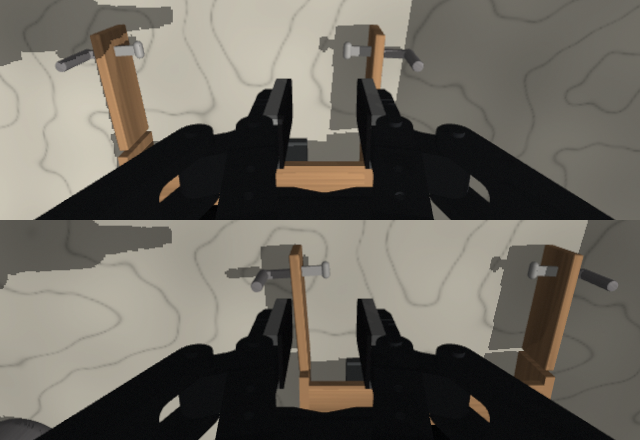

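```bash
python3 - <<'E'
from h import *
servo_line(observe()["ee_pos"]*[1,1,0]+[0,0,.2],.2)
for side in(-1,1):
    grab(side,1.6)
    if observe()["gripper_width"]<.008: print("missed"); break
    swing(side,1.6,.2,11); swing(side,.2,-.02,4,v=.05); s=observe(); print(s["gripper_width"],s["contact_force"].round(1))
    grip(.04); servo_line(post(side,0,.17),.12)
reach([.45,-.02,.33],down(.08))
im=camera("wrist"); i=camera_info("wrist"); cv2.imwrite("pics/k.png",im[:,:,::-1])
print(proj([post(1,0,.062),post(-1,0,.062)],i)); camera("top"); print(slabs("top")); print(observe()["t"])
t=camera("top"); cv2.imwrite("pics/l.png",t[:,:,::-1])
E
```

```text
grab -1 0.012029334757404277 58.445295095443726 [-3.7 -2.2  5.4] 67.6417
0.012404749256224618 [-6.9  1.  11.5]
grab 1 0.012040626972083175 58.383368253707886 [-3.6  1.1  7.2] 76.9333
0.011972285521872114 [-5.1  2.5 13.9]
[[295.70882843 140.88961426]
 [362.75761435 140.41564188]]
[]
86.2333
```

View pics/k.png

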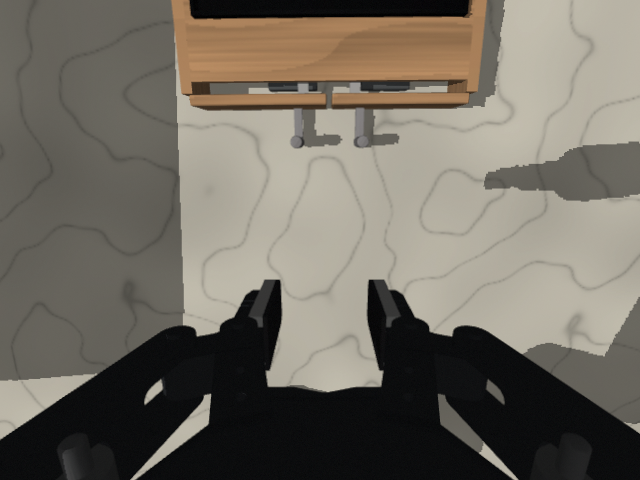

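View pics/l.png

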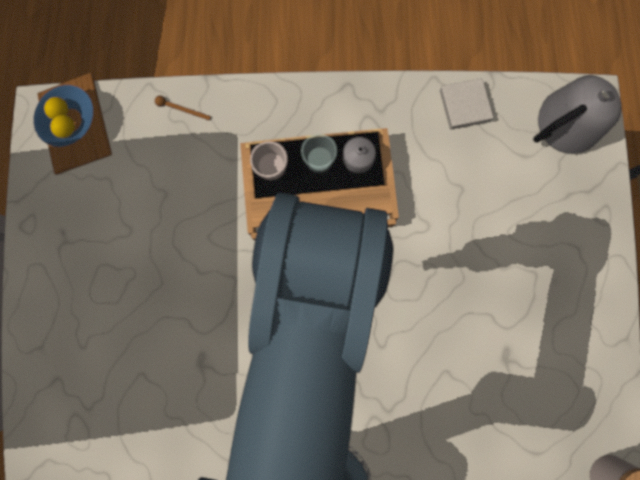

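```bash
python3 - <<'E'
from h import *
reach([.47,-.02,.33],down(.08))
im=camera("wrist")[:,:,::-1]; b=cv2.imread("pics/b.png")
f=lambda m:cv2.resize(m[80:180,170:490],None,fx=2.4,fy=2.4,interpolation=cv2.INTER_CUBIC)
cv2.imwrite("pics/m.png",np.vstack([f(b),f(im)]))
E
```

```text
(no output)
```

View pics/m.png

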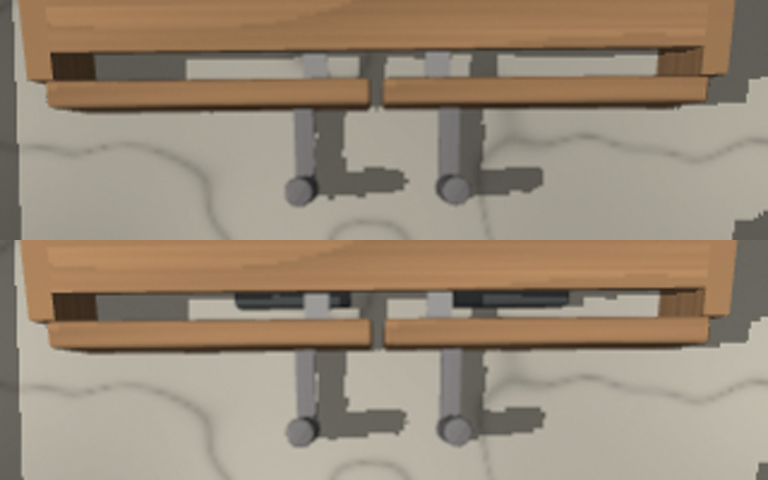

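Compared with the start picture, both doors are back exactly where they were when shut. The two slabs show inside, side by side, at (293,300) and (510,298) of the crop.

```bash
python3 -c "
from h import *
reach([.40,-.1,.35],down(.08)); print(finish_job())"
```

```text
the job is handed in; nothing more can be done
None
```

The job is handed in: both slabs that were out lie flat side by side in the stand, both doors are snapped shut, and the cups and sugar pot look undisturbed; the judge returned no score.

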